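Pin the keeper, then find a flywheel's heavy side

TASK

Before the pump's flywheel is balanced, take the headed pin out of the parts block and push it down through the fork and the keeper's tongue on the balancing stand until its head sits on the fork, so that the axle cannot jump out of its bearing. Then find the flywheel's hidden heavy side by turning it by hand, a good quarter turn at a time (let go, and it runs back towards it, but the bearing's drag stops it well short of the bottom on whichever side it comes from, so a try from one side only misleads). Turn it heavy side straight down and finish while still gripping it there, motionless, so that it can be marked; do not let go, leave the pin in, and do not disturb the other things on the bench.

Things in the scene. Friction and masses are not known exactly. Their poses are not given: they have to be found in the camera images.
- stand: Grey balancing stand, fixed; position and yaw vary. Base plate 176 (along x) by 112 by 12 mm. Pedestals, 18 mm thick, at x = -66 mm (bearing open on top, shut by a steel keeper bar) and x = +66 mm (closed round housing up to z = 111 mm). Origin: centre of the base's underside, on the bench; x along the horizontal axle, z up. The axle is at y = 0, z = 90 mm.
- fork_hole (a point): Centre of the mouth of the vertical pin hole, on the fork's flat top (22 by 24 mm): x -66, y -36, z 110.5 mm in the stand's frame. The hole runs through the upper ear (6.5 mm thick, 9.4 mm wide), the keeper's tongue and the lower ear (10 mm wide), in line, 26.5 mm in all, open below.
- pin: Steel pin, 30 g, upright in the parts block: shank 8 mm thick, 34 mm long, tapered tip; above it a round knurled head 14 mm thick, 26 mm tall (grip the head, any yaw). Origin: on the axis at the underside of the head; z up through the head. At the start the head rests on the block, origin 38 mm above the bench. Seated: origin level with fork_hole.
- parts_block: Aluminium block 72 by 44 by 38 mm, fixed, origin at the centre of its underside. The pin stands in a 9.4 mm through hole at x = -20 mm, y = 0; the stubs beside it (up to 6 mm high) are balance screws, not needed.
- flywheel: Steel flywheel 120 mm across, rim 16 mm thick, on a 12 mm axle that turns without end about the stand's x. Origin: wheel centre, 90 mm above the bench, midway between the pedestals. x along the axle (as the stand's x); z points to the index line. Flat rim faces at x = +-8 mm: pinch the rim there near its top (150 mm above the bench). About 2 N at the rim turns it.
- axle_centre (a point): The wheel's centre, fixed in the stand, with the stand's axes; turning the wheel about +x carries its top towards -y. Room beside the wheel: along x the next things are the fork's web (x = -51 mm, up to 111 mm above the bench, y -24 to -48 mm), the pin's head once fitted (x -59 to -73 mm, up to 137 mm) and the rear housing (x = +57 mm).
- index_mark (a point): Dark engraved index line across the rim, at the outside, 60 mm from the axle: it only marks the wheel's angle. One side of the wheel is heavier inside; that cannot be seen, and the angle from the index line to the heavy side is different every time. At the start the wheel rests, or runs back to rest, with its heavy side in the lower part, up to 30 degrees off the bottom.
- bearing (a point): Front bearing, on the axle in the stand's front pedestal. Greased: let go with the heavy side far to one side, the wheel runs back slowly (about 2 s, no swinging through) and drag stops it 15 to 30 degrees short of heavy side down, the same amount from either side; nearer the bottom it stays where it is put. So heavy side down is midway between the stops reached from the two sides.
- hex_key: Bystander: steel hex key, 99 mm long, lying flat.
- marker_1: Bystander: felt marker, 124 mm long, lying.
- screwdriver_1: Bystander: screwdriver, 193 mm long, lying.
- timer: Bystander: small white timer, 66 by 62 by 20 mm.
- calculator: Bystander: pocket calculator, 128 by 74 by 14 mm.
- fuse_pack: Bystander: small carton, 24 by 36 by 11 mm.
- beaker: Bystander: glass beaker, 50 mm wide, 66 mm tall.

How it is judged:
On the way, in this order (a step that is already met when the one before it is completed fails the run):
1. the pin is seated: its head within 2.5 mm of the fork, its axis in the hole (z of pin in the frame of fork_hole below 0.0025 m and horizontal distance between pin and fork_hole below 0.004 m and angle between pin's own z axis and vertical below 0.12 rad), for 0.2 s.
2. the flywheel has been turned so that its heavy side stood more than 45 degrees away from straight down (angle between heavy_spot_c0's own z axis and vertical above 0.785 rad), for 0.1 s.
At the end, for the whole second after the job is handed in: The fingers grip the flywheel (more than 3 N) with its heavy side within 12 degrees of straight down and the wheel at rest (under 0.1 rad/s), and the pin is still seated: head within 2.5 mm of the fork, within 4 mm of the hole's axis, upright within 7 degrees (all of step 1 and angle between heavy_spot_c0's own z axis and vertical below 0.21 rad and contact force between the fingers and flywheel above 3 N and angular speed of flywheel below 0.1 rad/s); the arm keeps its last pose, push and grip.
It fails at once if another thing on the bench was moved more than 30 mm (distance of any of hex_key, marker_1, screwdriver_1, timer, calculator, fuse_pack, beaker from where it was at the start of the episode above 0.03 m).
It also fails if it takes over 72 s, if anything falls off the work surface, if the arm or the gripper's body presses on something with over 40 N, if the wrist force passes 120 N, or if a joint passes its speed limit or range.

ROBOT

A 6-joint arm with a two-finger parallel gripper is mounted at the origin on a cart in front of the work surface, level with it; the furniture and walls round the work are solid. World frame = base frame: x ahead of the robot, y to its left, z up, the work surface at z = 0. Lengths are in m, angles in rad, forces in N, time in s.
With the tool pointing down it reaches from about 0.325 to 0.9 m from the base axis. Payload 6.1 kg.
Tool frame: the origin (TCP) lies midway between the tips of the shut fingers; the grasp point (between the pads) lies 19 mm behind it (hold_point_z is the distance from the TCP to the grasp point, in m); z points along the fingers, y is the line along which they close (so a half turn about z gives the same grasp; the last joint's range is limited). The gripper opens to 85 mm and grips with 20 to 120 N. Pads are 22 mm wide; open, the fingers measure 114 mm over their backs; the gripper's body (76 mm by 85 mm) begins 54 mm behind the grasp point. The pads swing forward as they close: fully open they stand 13 mm farther back than shut.
Start: joints at [1.116, 0.22, 1.526, -0, 1.395, -0.126], TCP at [0.202, 0.592, 0.231] pointing down, gripper open.
Joint ranges: [-2.98, 2.98], [-0.91, 2.08], [0.09, 2.57], [-1.24, 4.39], [0.2, 2.65], [-2.68, 2.68]. Speed limits (rad/s): [2.57, 2.57, 3.01, 3.14, 3.14, 3.14].

INTERFACE

Orientations are given as a 3x3 rotation matrix whose columns are the frame's x, y, z axes.
In Python, from plant import * gives the robot as it stands.
- The arm moves only by the tool send_rows, never from a script. Its argument "increments" is a list of rows, each a list of 3 entries, a list of its own where there are three numbers: the finger opening in cm, from 0 to 8.54, then the shift along the tool's x, y, z in cm, then the turn about the tool's z in rad. In form: [[fingers, [x, y, z], spin], ...]. A call has 1 to 20 rows; each row shifts and turns the commanded pose from where the row before left it, along the tool's axes as they then stand; what a row does not reach is not made up. A row lasts 1/8 s, in which the tool goes at most 62.5 mm and 10.7 degrees, less where a joint would pass 70% of its speed; a pose out of reach is approached as far as the arm can. A call is refused whole if a number of a shift passes 6.25 or a number of a turn 0.188, either way. A call with a gripper value outside its range is refused whole. The fingers move at their own pace and stop on an object; the grip force is fixed at half the most. Time passes only in rows, so rows that do not move let the fingers close. It gives the time, the measured TCP pose, the force, the opening and the grip force at its end, in the units of the state.
- get_obs(): the state, without advancing time (a new reading comes with each control period).
- grab_frame(name): name is "scene" or "side" or "wrist"; returns a dict with "color" (420x560x3 uint8, blue, green, red), "intrinsics" (3x3 intrinsics, pixels), "k1" (the pictures are not rectified: a ray, as slopes to the right and down, at radius r is drawn at 1 + k1 r^2 times it, then the intrinsics apply), "R" (3x3) and "t" (3): a world point X has camera coordinates R X + t. Camera axes: x right, y down, z forward; pixel columns grow to the right and rows downward; lengths in m; the calibration is good to about 2 mm. A picture is of the moment at which its call begins. There is no depth.
- job_done(): hands the job in; it is judged then, once.
The state is a dict: "time_s": time; "joints": joint angles; "joint_velocities": joint speeds; "joint_torque": joint torques, N m; "eef_pos": TCP position; "tool_rot": TCP orientation; "contact_force": force on the tool from outside, world axes, zero at the start; "torque": the same for the moment, N m; "gripper_width": finger opening in m; "grasp_force": force on a finger pad.
Only numpy, scipy, OpenCV 4.12 (cv2) and the standard library are available. Lean on these libraries where they do the work, as an engineer would, in place of code of your own. Each camera call takes 0.05 s, during which the arm holds its last target. There are 200 camera calls.

## Working session

There is one attempt and no reset: what is moved stays moved. The work goes in short steps, Python scripts to look and compute and a tool call to move; the robot and the scene stay as the last step left them, time stands still between calls to the robot, and variables do not carry over. Pictures are saved under pics/ and viewed, at most 10 in all, crops included, and the job is handed in when it is done.

Besides the shell and the picture viewer there is one more tool, called after ">>>" in YAML: its name, and indented under it one key for each argument. send_rows: Moves the arm, as the interface text tells. Its arguments: {"type":"object","properties":{"increments":{"type":"array","items":{"type":"array"}}},"required":["increments"]}

```bash
mkdir -p pics; cat > h.py <<'E'
from plant import *
import numpy as np, cv2
def save(n,f): cv2.imwrite('pics/'+n,f['color'])
def ray(f,uv):
    K=np.array(f['intrinsics']);R=np.array(f['R']);t=np.array(f['t'])
    p=cv2.undistortPoints(np.array([[uv]],float),K,np.array([f['k1'],0,0,0,0.]))[0,0]
    d=R.T@np.array([p[0],p[1],1]);return -R.T@t,d/np.linalg.norm(d)
def plane(f,uv,z):
    o,d=ray(f,uv);return o+d*(z-o[2])/d[2]
def proj(f,X):
    X=np.array(X,float).reshape(-1,3)
    r=cv2.Rodrigues(np.array(f['R'],float))[0]
    return cv2.projectPoints(X,r,np.array(f['t'],float),np.array(f['intrinsics'],float),np.array([f['k1'],0,0,0,0.]))[0][:,0]
def two(f1,u1,f2,u2):
    a,d=ray(f1,u1);b,e=ray(f2,u2)
    s=np.linalg.lstsq(np.c_[d,-e],b-a,rcond=None)[0]
    p,q=a+s[0]*d,b+s[1]*e
    return (p+q)/2,np.linalg.norm(p-q)
E
python3 - <<'E'
from h import *
import pickle
o=get_obs();print(o)
F={n:grab_frame(n) for n in('scene','side','wrist')}
pickle.dump(F,open('F0.pkl','wb'))
for n in F: save(n+'0.png',F[n]); print(n,F[n]['k1'],np.round(-np.array(F[n]['R']).T@F[n]['t'],3),np.round(F[n]['R'],2).tolist(),np.array(F[n]['intrinsics'])[0,0])
E
```

```text
{'time_s': 0.0, 'joints': array([ 1.11587595e+00,  2.21218623e-01,  1.52762565e+00,  1.40591782e-05,
        1.39469911e+00, -1.26051387e-01]), 'joint_velocities': array([-9.80649259e-04,  9.10161775e-04,  1.77608871e-03, -1.96011938e-05,
        1.54427411e-03,  3.58228825e-04]), 'joint_torque': array([ 3.83369452e-04, -4.96892309e+01, -3.89394164e+01, -2.63034544e-04,
        1.11040275e-02,  2.15925019e-05]), 'eef_pos': array([0.20155831, 0.59096288, 0.2301962 ]), 'tool_rot': array([[-9.46407321e-01,  3.22974344e-01, -8.69566867e-04],
       [ 3.22975411e-01,  9.46405745e-01, -1.74625120e-03],
       [ 2.58968742e-04, -1.93351364e-03, -9.99998097e-01]]), 'contact_force': array([-1.04974711, -0.53258651, -0.46296091]), 'torque': array([0.04014141, 0.01977165, 0.0546984 ]), 'grasp_force': 0.0, 'gripper_width': 0.08528823049638429}
scene -0.03568828325334898 [-0.138  0.415  0.654] [[-0.52, -0.86, -0.02], [-0.48, 0.31, -0.82], [0.71, -0.41, -0.57]] 399.8305045904856
side 0.032928843920713595 [ 0.253 -0.855  0.824] [[0.95, -0.32, -0.0], [-0.2, -0.59, -0.79], [0.25, 0.75, -0.62]] 432.59771744676095
wrist -0.08182665946432736 [0.139 0.613 0.373] [[0.32, 0.95, -0.0], [0.91, -0.31, 0.26], [0.25, -0.09, -0.97]] 356.3298231982007
```

View pics/scene0.png

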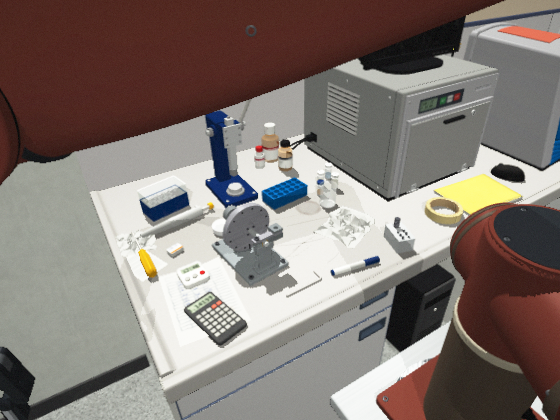

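View pics/side0.png

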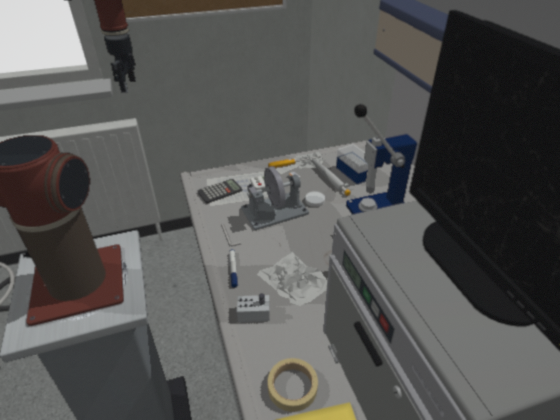

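The scene view shows the stand at about (250,245) and the block with its pin at (400,235). The side view shows the stand at (278,200) and the block at (253,307). I'll enlarge these areas.

```bash
python3 - <<'E'
from h import *
import pickle
F=pickle.load(open('F0.pkl','rb'))
def crop(n,x,y,w,h,s): return cv2.resize(F[n]['color'][y:y+h,x:x+w],None,fx=s,fy=s,interpolation=cv2.INTER_CUBIC)
a=np.hstack([crop('scene',205,190,90,100,4),crop('scene',375,205,55,50,8)[:400]])
b=np.hstack([crop('side',235,160,90,70,4)[:,:],crop('side',230,285,55,40,8)[:280,:]])
im=np.vstack([a[:,:800],b[:,:800]])[:600]
print(a.shape,b.shape)
cv2.imwrite('pics/c1.png',im[:600])
for n,uv,z in(('scene',(250,262),0.),('scene',(398,222),.06),('side',(278,215),0.),('side',(262,297),.06)):
    print(n,plane(F[n],uv,z).round(3))
print(two(F['scene'],(245,230),F['side'],(281,187)))
E
```

```text
(400, 800, 3) (280, 800, 3)
scene [0.522 0.118 0.   ]
scene [ 0.394 -0.231  0.06 ]
side [ 0.547  0.091 -0.   ]
side [ 0.404 -0.24   0.06 ]
(array([0.55980889, 0.11141676, 0.07791469]), np.float64(0.015166792344167504))
```

View pics/c1.png

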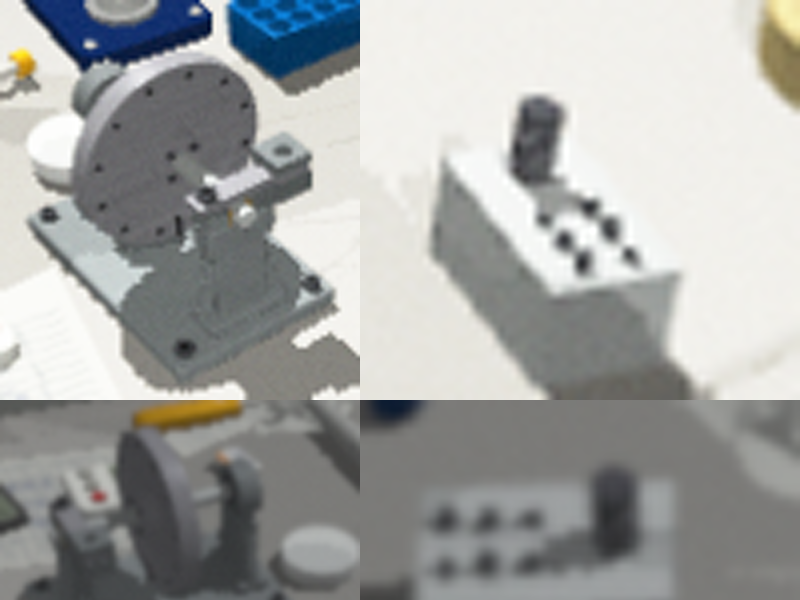

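```bash
python3 - <<'E'
from h import *
import pickle
F=pickle.load(open('F0.pkl','rb'));S=F['scene'];D=F['side']
L,B,R=[plane(S,p,.012) for p in((212.5,245),(251.75,284.5),(288.25,263.75))]
print(L,B,R,np.linalg.norm(L-B),np.linalg.norm(R-B))
u=(L-B)[:2];yx=np.arctan2(u[1],u[0]);v=(B-R)[:2];yy=np.arctan2(v[1],v[0])-np.pi/2
print(yx,yy)
yaw=(yx*176+yy*112)/288
Rm=np.array([[np.cos(yaw),-np.sin(yaw)],[np.sin(yaw),np.cos(yaw)]])
c=np.mean([P[:2]-Rm@q for P,q in((L,[.088,.056]),(B,[-.088,.056]),(R,[-.088,-.056]))],0)
print('stand',c,yaw)
h=plane(S,(276.2,227.5),.1105);print('hole',h,'from stand',c+Rm@[-.066,-.036])
# pin
print(two(S,(397.9,217.9),D,(261.9,293.75)),plane(S,(397.9,217.9),.064),plane(D,(261.9,293.75),.064))
# block yaw: crop corners top
for p in((440,155),(550,293),(678,272)): print(plane(S,(375+(p[0]-360)/8,205+p[1]/8),.038))
E
```

```text
[0.61637425 0.17403944 0.012     ] [0.44273401 0.15427682 0.012     ] [0.45653874 0.05015752 0.012     ] 0.17476124799980813 0.10503047350651956
0.11332591915038556 0.13181688854232543
stand [0.53658044 0.11115326] 0.12051685169169551
hole [0.48018223 0.06598233 0.1105    ] from stand [0.47538727 0.06747951]
(array([ 0.40373465, -0.23663869,  0.06585306]), np.float64(0.00357121451417089)) [ 0.40322077 -0.23840785  0.064     ] [ 0.4057723  -0.23393657  0.064     ]
[ 0.42445796 -0.21976966  0.038     ]
[ 0.35583438 -0.19962548  0.038     ]
[ 0.34222677 -0.23919159  0.038     ]
```

>>> send_rows:
  increments:
    - [4,[-3.44,-3.97,0],0]
    - [4,[-3.44,-3.97,0],0]
    - [4,[-3.44,-3.97,0],0]
    - [4,[-3.44,-3.97,0],0]
    - [4,[-3.44,-3.97,0],0]
    - [4,[-3.44,-3.97,0],0]
    - [4,[-3.44,-3.97,0],0]
    - [4,[-2.42,-4.89,0.5],0]
    - [4,[-2.42,-4.89,0.5],0]
    - [4,[-2.42,-4.89,0.5],0]
    - [4,[-2.42,-4.89,0.5],0]
    - [4,[-2.42,-4.89,0.5],0]
    - [4,[-2.42,-4.89,0.5],0]
    - [4,[-2.42,-4.89,0.5],0]
    - [4,[-2.42,-4.89,0.5],0]
    - [4,[-2.42,-4.89,0.5],0]
    - [4,[0,0,0],0]
    - [4,[0,0,0],0]

```text
time_s: 2.4
eef_pos: [0.4036, -0.2357, 0.1858]
tool_rot: [[-0.946, 0.324, -0.001], [0.324, 0.946, 0.001], [0.001, 0.001, -1.0]]
contact_force: [0.1, 0.3, -0.1]
gripper_width: 0.0402
grasp_force: 0.0
```

```bash
python3 - <<'E'
from h import *
import pickle
o=get_obs();print(o['eef_pos'],o['tool_rot'].round(3).tolist(),o['joints'].round(2))
f=grab_frame('wrist');pickle.dump(f,open('W1.pkl','wb'));s=grab_frame('scene');pickle.dump(s,open('S1.pkl','wb'))
a=cv2.resize(s['color'][190:290,205:295],None,fx=4,fy=4,interpolation=cv2.INTER_CUBIC)
print(proj(f,[.404,-.237,.064]))
b=f['color'][:400,60:500]
cv2.imwrite('pics/w1.png',np.hstack([a,b]))
E
```

```text
[ 0.40357468 -0.23573005  0.18581128] [[-0.946, 0.324, -0.001], [0.324, 0.946, 0.001], [0.001, 0.001, -1.0]] [-0.7  -0.13  1.97  0.    1.3  -1.94]
[[283.20525412 209.04248621]]
```

View pics/w1.png

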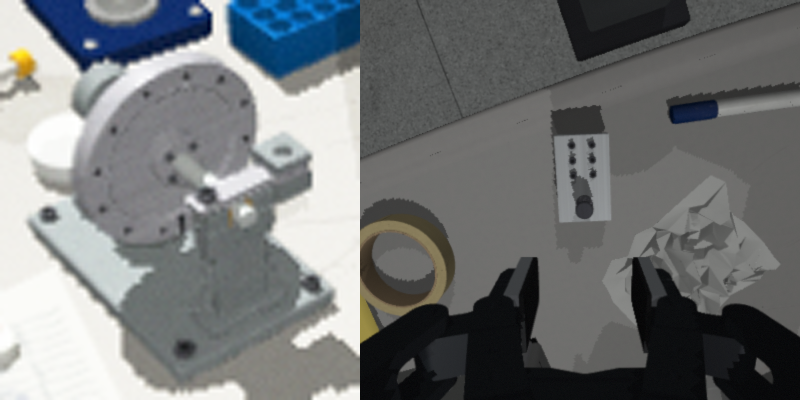

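Wrist view: the block's top is centred at about (282,178), with the pin head at (284,209) as predicted. The stubs lie along tool +x, clear of the fingers. The scene crop shows the index line at (181,226) in the crop.

```bash
python3 - <<'E'
from h import *
import pickle
f=pickle.load(open('W1.pkl','rb'));o=get_obs()
c=f['color'][185:230,262:310].astype(int).max(2)
m=(c<70).astype(np.uint8)
n,l,st,ce=cv2.connectedComponentsWithStats(m)
print([(s.tolist(),(q+[262,185]).round(1).tolist()) for s,q in zip(st[1:],ce[1:])])
for r in c[10:38:2,10:34]: print(' '.join('%3d'%v for v in r))
P=plane(f,(284,209.5),.064);print(P,o['tool_rot'].T@(P-o['eef_pos']))
E
```

```text
[([14, 10, 17, 24, 342], [283.8, 206.4])]
107  83  79  79  79  79  80  79  75  64  57  48  48  49  50  61  70  76  79  86 126 141 144 146
140 107  82  78  80  75  64  49  54  50  45  45  48  51  48  46  45  51  74 123 136 142 145 148
144 140 103  80  69  50  42  45  48  46  45  52  52  50  45  46  50  48  59 102 135 143 146 147
144 144 134  98  57  38  37  41  42  39  35  37  34  36  36  39  42  44  51  68 114 139 145 147
145 145 141 102  59  37  34  36  39  44  47  51  51  50  50  46  43  45  62  70  75 128 145 148
145 146 143 115  74  45  46  55  56  56  56  58  59  58  57  59  58  55  48  42  60 126 144 148
145 146 142  97  53  48  55  58  57  56  57  58  58  57  58  59  59  59  58  54  58 109 139 147
146 145 141  94  55  53  57  58  58  55  56  57  59  59  57  58  59  60  60  57  57  97 135 147
145 145 140  96  59  53  56  59  58  57  56  56  58  58  57  59  60  59  60  59  62 112 139 148
146 144 133 104  66  55  55  57  58  56  56  55  58  58  58  59  59  59  59  57  81 131 146 148
146 145 137 130 112  73  55  56  58  58  57  57  58  59  58  58  59  60  62  97 135 146 147 147
145 136 131 132 132 127 110  79  64  60  57  56  57  58  59  59  63  90 128 148 151 150 148 148
146 143 135 133 133 135 134 134 132 129 126 122 111 116 117 120 123 131 144 152 152 149 148 148
132 129 128 124 124 125 125 125 122 119 118 117 117 115 113 111 109 111 114 118 114 111 109 109
[ 0.40453937 -0.23654101  0.064     ] [-0.00110215 -0.00125525  0.12223214]
```

>>> send_rows:
  increments:
    - [4,[-0.15,-0.12,4.5],0]
    - [4,[0,0,4.5],0]
    - [4,[0,0,3.5],0]
    - [4,[0,0,1.9],0]
    - [4,[0,0,0],0]
    - [0.8,[0,0,0],0]
    - [0.8,[0,0,0],0]
    - [0.8,[0,0,0],0]
    - [0.8,[0,0,0],0]
    - [0.8,[0,0,0],0]
    - [0.8,[0,0,0],0]

```text
time_s: 3.88
eef_pos: [0.4061, -0.2381, 0.0439]
tool_rot: [[-0.946, 0.323, 0.002], [0.323, 0.946, -0.001], [-0.002, -0.0, -1.0]]
contact_force: [-0.4, 3.1, 7.4]
gripper_width: 0.0108
grasp_force: 58.7
```

```bash
python3 - <<'E'
from h import *
o=get_obs();print(o['eef_pos'],o['gripper_width'],o['contact_force'],o['torque'])
f=grab_frame('wrist');s=grab_frame('side')
b=cv2.resize(f['color'][150:400,160:400],None,fx=2,fy=2,interpolation=cv2.INTER_CUBIC)
a=cv2.resize(s['color'][270:330,225:295],None,fx=4.5,fy=4.5,interpolation=cv2.INTER_CUBIC)
im=np.zeros((500,800,3),np.uint8);im[:,:480]=b;im[:270,480:795]=a
cv2.imwrite('pics/w2.png',im)
E
```

```text
[ 0.40613907 -0.23810173  0.04388405] 0.010763639932651146 [-0.43361459  3.13528523  7.38262271] [ 0.538572   -0.03448658 -0.02837049]
```

View pics/w2.png

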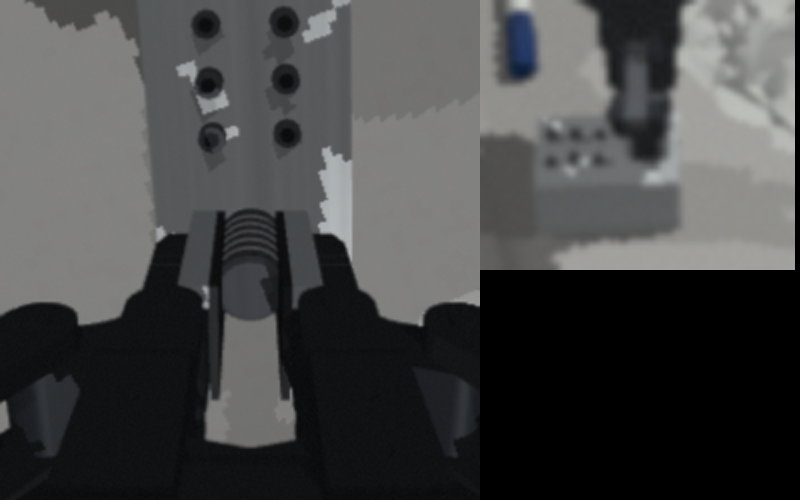

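The head sits squarely between the pads, so I'll lift and carry it.

>>> send_rows:
  increments:
    - [0.8,[0,0,-2],0]
    - [0.8,[0,0,-4],0]
    - [0.8,[0,0,-5],0]
    - [0.8,[0,0,-4.8],0]
    - [0.8,[0.43,4.45,0],0]
    - [0.8,[0.43,4.45,0],0]
    - [0.8,[0.43,4.45,0],0]
    - [0.8,[0.43,4.45,0],0]
    - [0.8,[0.43,4.45,0],0]
    - [0.8,[0.43,4.45,0],0]
    - [0.8,[0.43,4.45,0],0]
    - [0.8,[0,0,0],0.187]
    - [0.8,[0,0,0],0.187]
    - [0.8,[0,0,0],0.187]
    - [0.8,[0,0,0],0.187]
    - [0.8,[0,0,0],0.187]
    - [0.8,[0,0,0],0.187]
    - [0.8,[0,0,0],0]
    - [0.8,[0,0,0],0]

```text
time_s: 6.35
eef_pos: [0.4772, 0.0667, 0.2006]
tool_rot: [[-0.123, 0.992, 0.001], [0.992, 0.123, -0.0], [-0.0, 0.001, -1.0]]
contact_force: [-0.2, -1.5, -1.8]
gripper_width: 0.0109
grasp_force: 58.9
```

```bash
python3 - <<'E'
from h import *
import pickle
o=get_obs();print(o['eef_pos'],o['tool_rot'].round(3).tolist(),o['gripper_width'],o['contact_force'])
F={n:grab_frame(n) for n in('scene','side','wrist')};pickle.dump(F,open('F2.pkl','wb'))
D=F['side'];print('side hole',plane(D,(258.75,192.5),.1105))
f=F['wrist']
print(proj(f,[[.478,.067,.1105],o['eef_pos'],o['eef_pos']-[0,0,.04]]))
im=np.zeros((600,800,3),np.uint8);im[:420,:480]=f['color'][:,40:520]
im[:360,480:]=cv2.resize(D['color'][140:230,235:315],None,fx=4,fy=4,interpolation=cv2.INTER_CUBIC)
im[360:,480:]=cv2.resize(F['scene']['color'][190:250,235:315],None,fx=4,fy=4,interpolation=cv2.INTER_CUBIC)
cv2.imwrite('pics/w3.png',im)
E
```

```text
[0.47721477 0.06674487 0.20056056] [[-0.123, 0.992, 0.001], [0.992, 0.123, -0.0], [-0.0, 0.001, -1.0]] 0.010895286309728455 [-0.21814984 -1.50498566 -1.75701404]
side hole [0.48740019 0.07288616 0.1105    ]
[[286.27562533 218.80354265]
 [285.55348402 275.51410569]
 [285.29216218 244.2131232 ]]
```

View pics/w3.png

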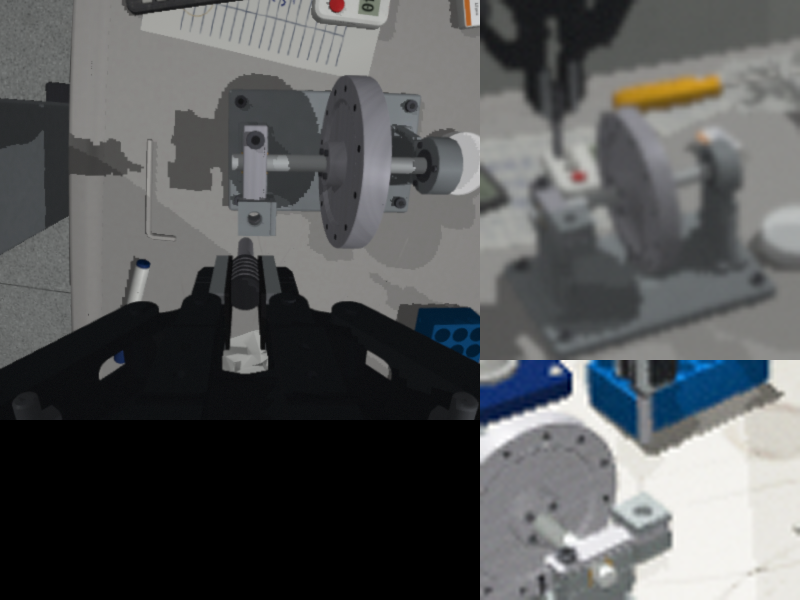

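Wrist view: the fork hole is at full-image pixel (295,219), the pin tip at about (286,241), and the tool is square to the stand. I'll refine both positions.

```bash
python3 - <<'E'
from h import *
import pickle
F=pickle.load(open('F2.pkl','rb'));f=F['wrist'];o=get_obs();T=o['tool_rot'];p=o['eef_pos']
c=f['color'].max(2).astype(int)
print('hole');[print(y,' '.join('%3d'%v for v in c[y,282:310])) for y in range(208,232,2)]
print('pin');[print(y,' '.join('%3d'%v for v in c[y,270:302])) for y in range(234,262,2)]
H=plane(f,(295,219),.1105);t=plane(f,(286,240),.162)
print(H,t,'hole rel tcp',T.T@(H-p),'tip rel',T.T@(t-p))
print('scene hole',plane(F['scene'],(275.75,227.5),.1105))
E
```

```text
hole
208 122 121 122 121 120 121 120 121 121 121 122 121 121 121 121 122 121 122 122 122 121 121 121 121 122 122 121 119
210 121 120 120 120 120 121 120 121 119 120 120 120 119 120 119 120 120 121 121 121 121 122 121 123 122 122 122 120
212 120 120 120 120 121 120 120 115 109 111 112 113 112 111 105  99 102 114 120 121 122 121 121 122 122 122 122 120
214 120 121 120 120 119 114 101 106 125 133 136 137 132 131 129 104  72  76  99 115 121 121 121 121 121 121 122 120
216 121 121 120 119 113  98  67  50  53  64  72  73  67  61  54  49  47  51  69  87 113 120 121 121 121 121 122 120
218 120 120 120 118 112  94  66  51  49  48  48  48  49  47  48  48  52  58  69  84 105 118 121 121 121 121 121 119
220 120 120 120 119 113  98  74  61  57  55  54  52  52  54  57  67  71  70  70  84 107 118 121 121 121 121 122 119
222 121 121 121 120 116 109  94  67  55  57  58  60  64  71  69  67  67  73  84  94 107 117 119 119 120 121 119 119
224 122 121 121 120 120 117 113 105  88  70  62  61  61  63  67  75  85  92 106 117 118 119 119 119 120 120 120 118
226 123 122 122 122 121 121 120 118 116 111 105 101
[... 1667 characters left out ...]
8  59  53  51  47  46  49  49  51  54  58  71  85 107 130 138 138 136 132 133 132 132
256  29  36  71 112 132 131 104  65  42  35  33  34  34  37  36  36  35  34  32  32  32  34  43  69 118 133 134  99  55  34  33  44
258  15  23  62 100  84  53  34  33  41  46  53  63  66  63  63  63  68  68  64  60  55  47  41  34  36  54  94  81  42  17  16  24
260  14  15  25  32  36  45  53  49  38  35  37  36  36  35  36  36  38  37  36  36  36  38  43  50  52  44  34  27  18  15  15  22
[0.48389718 0.06758424 0.1105    ] [0.47722956 0.06969318 0.162     ] hole rel tcp [2.01928470e-06 6.76450555e-03 8.99001812e-02] tip rel [0.00290185 0.00041159 0.03839886]
scene hole [0.480725   0.06682894 0.1105    ]
```

>>> send_rows:
  increments:
    - [0.8,[-0.26,0.58,0],0]
    - [0.8,[0,0,2],0]
    - [0.8,[0,0,1.9],0]
    - [0.8,[0,0,0],0]
    - [0.8,[0,0,0],0]

```text
time_s: 7.12
eef_pos: [0.4838, 0.0648, 0.162]
tool_rot: [[-0.12, 0.993, 0.001], [0.993, 0.12, -0.0], [-0.0, 0.001, -1.0]]
contact_force: [0.2, 0.0, -0.3]
gripper_width: 0.011
grasp_force: 58.9
```

```bash
python3 - <<'E'
from h import *
import pickle
o=get_obs();T=o['tool_rot'];p=o['eef_pos'];print(p)
f=grab_frame('wrist');s=grab_frame('scene');d=grab_frame('side');pickle.dump([f,s,d],open('F3.pkl','wb'))
print(proj(f,[.4824,.0674,.1105]))
im=np.zeros((520,800,3),np.uint8)
im[:480,:480]=cv2.resize(f['color'][190:310,230:350],None,fx=4,fy=4,interpolation=cv2.INTER_CUBIC)
im[:240,480:]=cv2.resize(s['color'][195:243,245:309],None,fx=5,fy=5,interpolation=cv2.INTER_CUBIC)
im[260:500,480:]=cv2.resize(d['color'][160:208,235:299],None,fx=5,fy=5,interpolation=cv2.INTER_CUBIC)
cv2.imwrite('pics/w4.png',im)
E
```

```text
[0.48376375 0.06484028 0.16196418]
[[283.28163546 232.797046  ]]
```

View pics/w4.png

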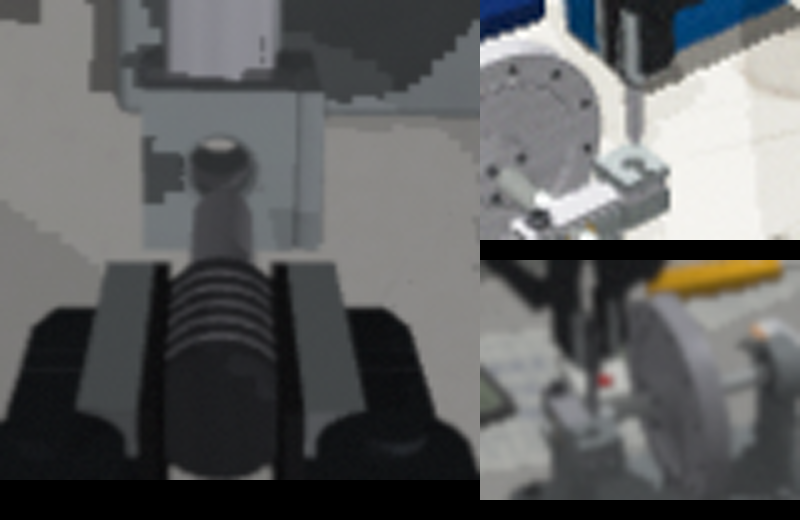

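The wrist crop shows the hole centred at about (223,168) and the pin tip just below it at (221,187), so the lateral error is small. I'll compute the offset along tool x.

```bash
python3 - <<'E'
from h import *
import pickle
f,s,d=pickle.load(open('F3.pkl','rb'));o=get_obs();T=o['tool_rot'];p=o['eef_pos']
r=lambda P:(T.T@(P-p)*1000).round(2)
print('hole',r(plane(f,(285.75,232.2),.1105)))
for v in (236.5,239,241): print('tip',v,r(plane(f,(285.4,v),.122)))
# scene: hole crop (633,160) -> ; shank axis crop x 634
hs=(245+(633-480)/5,195+161/5); print('scene hole',r(plane(s,hs,.1105)))
for off in (0,2.6): print('pin tip/axis pts in scene if x=',off,[proj(s,p+T@np.array([off/1000,0,z])).round(1).tolist() for z in(.01,.04,.0515)],hs)
c=s['color'].max(2).astype(int)
[print(y,' '.join('%3d'%v for v in c[y,262:290])) for y in range(208,234,2)]
E
```

```text
hole [ 3.06  0.08 51.83]
tip 236.5 [ 4.35 -0.14 40.33]
tip 239 [ 2.92 -0.14 40.33]
tip 241 [ 1.77 -0.14 40.33]
scene hole [ 1.92 -1.98 51.83]
pin tip/axis pts in scene if x= 0 [[[275.2, 211.2]], [[275.6, 222.2]], [[275.7, 226.3]]] (275.6, 227.2)
pin tip/axis pts in scene if x= 2.6 [[[274.3, 211.6]], [[274.7, 222.7]], [[274.8, 226.8]]] (275.6, 227.2)
208 131 128 183 219 225 228 227 228 161  89  78  89 127 142 101  49  28  33  40  48  72 100 109 131 140 139 166 173
210 127 132 133 133 175 225 229 229 229 230 177  90 103 135 141 121  86 113 115 104 105 110 106 136 218 238 232 239
212 129 130 126 129 126 161 220 229 229 230 231 210 130 103  96 103 104 105 136 144 219 229 230 230 230 229 229 230
214 124 131 128 122 124 130 171 222 230 228 230 205 141 133 133 163 223 229 230 230 228 230 227 230 228 229 241 243
216 123 130 132  97 106 129 135 216 230 230 231 230 162 140 132 162 224 230 230 229 231 230 229 232 233 240 241 240
218 136 131 134 135 133 133 131 193 227 230 230 229 156 135 133 163 221 228 230 231 227 240 242 243 242 243 242 244
220 133 127 131 132 133 133 133 192 227 225 228 228 159 136 131 164 224 230 231 240 243 243 242 244 244 243 243 243
222 133 133 136 133 136 133 131 217 232 231 231 230 187 147 139 200 228 229 234 241 243 243 243 242 243 243 243 244
224 139 142 130 113  60 116 149 236 241 239 223 208 209 194 188 205 220 237 242 242 244 243 243 243 243 243 243 242
226 143 144 133 131 129 139 184 223 214 209 211 202 179 171 169 186 204 211 216 237 243 244 244 244 242 240 243 244
228 145 142 134 134 134 127 111 143 188 208 209 175 148 151 123 121 184 199 203 167 180 236 243 244 245 244 244 243
230 144 136 134 132 143 198 149 117 110 122 166 198 208 204 197 138 113 113 116 115 185 238 244 244 244 244 244 244
232 140 143 151 191 212 234 236 236 236 186 124 109 110 111 111 114 122 131 134 127 172 238 244 244 243 243 244 245
```

>>> send_rows:
  increments:
    - [0.8,[0,0.02,0.5],0]
    - [0.8,[0,0,0.4],0]
    - [0.8,[0,0,0.3],0]
    - [0.8,[0,0,0.3],0]
    - [0.8,[0,0,0.3],0]
    - [0.8,[0,0,0],0]

```text
time_s: 8.02
eef_pos: [0.4832, 0.0651, 0.1429]
tool_rot: [[-0.12, 0.993, -0.0], [0.993, 0.12, 0.0], [0.0, -0.0, -1.0]]
contact_force: [0.8, 0.8, -0.4]
gripper_width: 0.0107
grasp_force: 58.9
```

>>> send_rows:
  increments:
    - [0.8,[0,0,0.4],0]
    - [0.8,[0,0,0.4],0]
    - [0.8,[0,0,0.4],0]
    - [0.8,[0,0,0.4],0]
    - [0.8,[0,0,0.3],0]
    - [0.8,[0,0,0],0]

```text
time_s: 8.78
eef_pos: [0.4833, 0.0651, 0.1239]
tool_rot: [[-0.12, 0.993, -0.0], [0.993, 0.12, 0.0], [0.0, -0.0, -1.0]]
contact_force: [0.1, 3.9, -1.1]
gripper_width: 0.0104
grasp_force: 58.9
```

>>> send_rows:
  increments:
    - [0.8,[0,0,0.3],0]
    - [0.8,[0,0,0.2],0]
    - [0.8,[0,0,0.2],0]
    - [0.8,[0,0,0.1],0]
    - [0.8,[0,0,0],0]

```text
time_s: 9.4
eef_pos: [0.4834, 0.0653, 0.1165]
tool_rot: [[-0.12, 0.993, 0.0], [0.993, 0.12, 0.001], [0.001, 0.0, -1.0]]
contact_force: [-0.7, 5.2, 3.3]
gripper_width: 0.0104
grasp_force: 59.3
```

>>> send_rows:
  increments:
    - [0.8,[0,0,0.1],0]
    - [0.8,[0,0,0.1],0]
    - [0.8,[0,0,0],0]

```text
time_s: 9.78
eef_pos: [0.4837, 0.0653, 0.1163]
tool_rot: [[-0.12, 0.993, 0.0], [0.993, 0.12, 0.0], [0.0, 0.0, -1.0]]
contact_force: [-7.8, 5.6, 16.6]
gripper_width: 0.011
grasp_force: 60.7
```

>>> send_rows:
  increments:
    - [0.8,[0,0,-0.2],0]
    - [4,[0,0,0],0]
    - [4,[0,0,0],0]
    - [4,[0,0,0],0]
    - [4,[0,0,-2],0]
    - [4,[0,0,-4],0]
    - [4,[0,0,-4],0]
    - [4,[0,0,-2],0]
    - [4,[0,0,0],0]
    - [4,[0,0,0],0]

```text
time_s: 11.02
eef_pos: [0.4827, 0.0648, 0.235]
tool_rot: [[-0.12, 0.993, -0.002], [0.993, 0.12, -0.0], [0.0, -0.002, -1.0]]
contact_force: [-0.2, -1.4, -1.2]
gripper_width: 0.0401
grasp_force: 0.0
```

```bash
python3 - <<'E'
from h import *
import pickle
o=get_obs();T=o['tool_rot'];p=o['eef_pos'];print(p,T.round(3).tolist(),o['joints'].round(2))
f=grab_frame('wrist');s=grab_frame('scene');pickle.dump([f,s],open('F4.pkl','wb'))
im=np.zeros((420,800,3),np.uint8)
im[:,:440]=f['color'][:,80:520]
im[:400,440:]=cv2.resize(s['color'][190:290,205:295],None,fx=4,fy=4,interpolation=cv2.INTER_CUBIC)
cv2.imwrite('pics/w5.png',im)
E
```

```text
[0.48274398 0.06483877 0.23495993] [[-0.12, 0.993, -0.002], [0.993, 0.12, -0.0], [0.0, -0.002, -1.0]] [-0.03 -0.12  1.87 -0.    1.39 -0.15]
```

View pics/w5.png

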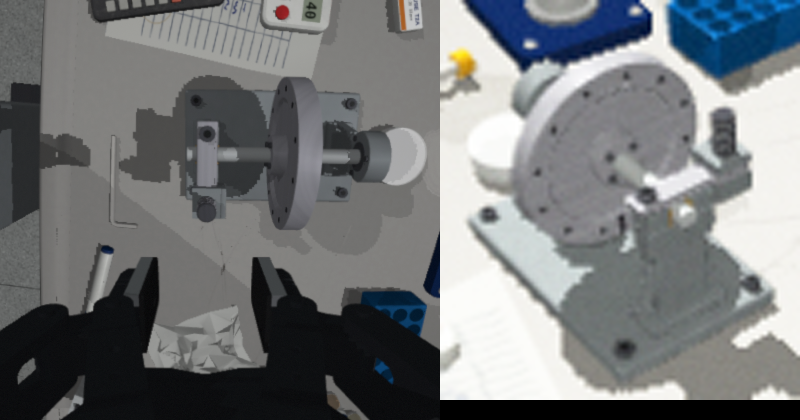

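The pin is seated: its head sits on the fork in both views. The index line is at scene pixel (250.5,245.5). Next I'll cast the bolt dots and the index onto the wheel's front face.

```bash
cat >> h.py <<'E'
yaw=.12
X=np.array([np.cos(yaw),np.sin(yaw),0]);Y=np.array([-np.sin(yaw),np.cos(yaw),0])
C=np.array([.5442,.1113,.09])
def face(f,uv,off=np.zeros(3),c=C):
    o,d=ray(f,uv);q=c+off-.008*X
    P=o+d*((q-o)@X)/(d@X)-q
    return P@Y,P[2]
def dots(f,lo=(215,195),hi=(272,256)):
    g=f['color'].max(2).astype(np.float32);g=cv2.resize(g,None,fx=4,fy=4,interpolation=cv2.INTER_CUBIC)
    bh=cv2.morphologyEx(g,cv2.MORPH_BLACKHAT,np.ones((17,17)))
    m=(bh>28).astype(np.uint8);n,l,st,ce=cv2.connectedComponentsWithStats(m)
    out=[]
    for s,c in zip(st[1:],ce[1:]):
        u=(c+.5)/4-.5
        if lo[0]<u[0]<hi[0] and lo[1]<u[1]<hi[1] and s[4]>20:
            y,z=face(f,u);out.append((u.round(1).tolist(),s[2:].tolist(),round(float(np.hypot(y,z))*1e3,1),round(float(np.degrees(np.arctan2(-y,z))),1),y,z))
    return out
E
python3 - <<'E'
from h import *
import pickle
f,s=pickle.load(open('F4.pkl','rb'))
for d in dots(s): print(d[:4],np.round(np.array(d[4:])*1e3,1))
E
```

```text
([219.0, 197.5], [103, 105, 1278], 128.2, -29.3) [ 62.8 111.8]
([241.1, 203.1], [140, 125, 2337], 76.3, -8.3) [11.  75.5]
([250.7, 208.3], [16, 11, 83], 52.7, 13.7) [-12.5  51.2]
([259.8, 209.4], [8, 9, 60], 52.4, 44.8) [-36.9  37.2]
([241.1, 213.1], [9, 8, 55], 51.4, -15.1) [13.4 49.6]
([265.6, 215.2], [9, 8, 59], 54.0, 75.5) [-52.3  13.5]
([232.9, 222.1], [7, 10, 56], 51.0, -45.8) [36.6 35.6]
([266.0, 224.3], [8, 9, 58], 53.9, 104.0) [-52.3 -13.1]
([252.9, 226.2], [9, 9, 64], 14.8, 92.6) [-14.8  -0.7]
([270.5, 230.2], [29, 23, 324], 74.4, 119.9) [-64.5 -37.1]
([247.0, 228.9], [12, 11, 89], 1.9, -104.2) [ 1.9 -0.5]
([216.5, 234.1], [38, 34, 415], 83.6, -73.6) [80.2 23.5]
([228.9, 232.7], [9, 9, 57], 51.0, -76.1) [49.5 12.2]
([247.9, 234.5], [11, 11, 99], 17.5, -177.6) [  0.7 -17.5]
([259.9, 233.9], [11, 6, 52], 46.5, 134.7) [-33.  -32.7]
([255.5, 238.0], [34, 24, 452], 43.2, 153.0) [-19.6 -38.5]
([265.0, 239.0], [27, 17, 243], 72.9, 140.0) [-46.9 -55.9]
([216.7, 243.4], [24, 18, 317], 82.9, -90.8) [82.9 -1.2]
([226.2, 242.8], [10, 11, 42], 60.6, -101.2) [ 59.5 -11.7]
([230.3, 242.0], [9, 7, 45], 51.3, -107.0) [ 49. -15.]
([271.1, 244.5], [18, 22, 211], 104.7, 142.1) [-64.4 -82.6]
([249.9, 246.4], [15, 31, 207], 55.4, 177.9) [ -2.  -55.3]
([236.5, 247.1], [9, 8, 54], 51.3, -137.7) [ 34.5 -38. ]
([245.2, 247.1], [6, 7, 34], 51.9, -167.7) [ 11.1 -50.7]
([236.2, 251.0], [7, 4, 25], 61.0, -143.3) [ 36.5 -48.9]
```

>>> send_rows:
  increments:
    - [4,[2.62,2.22,0],0]
    - [4,[2.62,2.22,0],0]
    - [4,[2.62,2.22,0],0]
    - [4,[0,0,0],0]
    - [4,[0,0,4],0]
    - [4,[0,0,4],0]
    - [4,[0,0,3],0]
    - [4,[0,0,2.06],0]
    - [4,[0,0,0],0]
    - [1,[0,0,0],0]
    - [1,[0,0,0],0]
    - [1,[0,0,0],0]
    - [1,[0,0,0],0]
    - [1,[0,0,0],0]

```text
time_s: 12.88
eef_pos: [0.5406, 0.1509, 0.1068]
tool_rot: [[-0.12, 0.993, 0.001], [0.993, 0.12, -0.0], [-0.0, 0.001, -1.0]]
contact_force: [-3.6, -0.8, 5.9]
gripper_width: 0.015
grasp_force: 60.7
```

>>> send_rows:
  increments:
    - [1,[-0.641,0,-0.641],0]
    - [1,[-0.743,0,-0.52],0]
    - [1,[-0.822,0,-0.383],0]
    - [1,[-0.876,0,-0.235],0]
    - [1,[-0.903,0,-0.079],0]
    - [1,[-0.903,0,0.079],0]
    - [1,[-0.876,0,0.235],0]
    - [1,[-0.822,0,0.383],0]
    - [1,[-0.743,0,0.52],0]
    - [1,[-0.641,0,0.641],0]
    - [1,[0,0,0],0]
    - [1,[0,0,0],0]

```text
time_s: 14.38
eef_pos: [0.5494, 0.0724, 0.1075]
tool_rot: [[-0.119, 0.993, -0.001], [0.993, 0.119, 0.001], [0.001, -0.001, -1.0]]
contact_force: [-7.5, 1.5, 14.0]
gripper_width: 0.0149
grasp_force: 68.9
```

```bash
cat >> h.py <<'E'
def index(f):
    c=np.array([-.0013,0]);a=[];line=[]
    for u,b,r,th,y,z in dots(f):
        y,z=y-c[0],z-c[1];r=np.hypot(y,z);t=np.degrees(np.arctan2(-y,z))
        if 49<r<53.5 and max(b[:2])<=14: a.append(round(t,1))
        if 50<r<62 : line.append((round(t,1),round(r*1e3,1),b)) if 0 else None
        if .05<r<.062 and b[2]>90: line.append((round(t,1),round(r*1e3,1),b))
        if .049<r<.054 and max(b[:2])<=14: a.append(round(float(t),1))
    m=np.degrees(np.angle(np.mean(np.exp(1j*np.radians(np.array(a)*12)))))/12
    print('bolts',a,'index mod 30:',round((m-15)%30,1),'line?',line)
E
python3 - <<'E'
from h import *
o=get_obs();print(o['eef_pos'],o['contact_force'])
s=grab_frame('scene');save('s5.png',s);index(s)
import pickle;pickle.dump(s,open('s5.pkl','wb'));_,s4=pickle.load(open('F4.pkl','rb'));index(s4)
E
```

```text
[0.54940127 0.07235428 0.10752048] [-7.53283934  1.47557096 13.9777039 ]
bolts [33.2, 3.3, -26.4, 94.8, -56.8, 123.7, -86.8, -116.6, -176.7, -146.3] index mod 30: 18.5 line? [(np.float64(-99.3), np.float64(56.0), [40, 24, 359])]
bolts [43.8, -16.5, 75.1, -46.8, 104.4, -76.5, -106.6, -136.7, -166.3] index mod 30: 28.8 line? [(np.float64(179.3), np.float64(55.3), [15, 31, 207])]
```

>>> send_rows:
  increments:
    - [4,[0,0,0],0]
    - [4,[0,0,0],0]
    - [4,[0,0,0],0]
    - [4,[0,0,0],0]
    - [4,[0,0,0],0]
    - [4,[0,0,0],0]
    - [4,[0,0,0],0]
    - [4,[0,0,0],0]
    - [4,[0,0,0],0]
    - [4,[0,0,0],0]
    - [4,[0,0,0],0]
    - [4,[0,0,0],0]
    - [4,[0,0,0],0]
    - [4,[0,0,0],0]
    - [4,[0,0,0],0]
    - [4,[0,0,0],0]
    - [4,[0,0,0],0]
    - [4,[0,0,0],0]
    - [4,[0,0,0],0]
    - [4,[0,0,0],0]

```text
time_s: 16.92
eef_pos: [0.5496, 0.0718, 0.1057]
tool_rot: [[-0.12, 0.993, -0.0], [0.993, 0.12, -0.0], [-0.0, -0.0, -1.0]]
contact_force: [0.4, -1.0, 0.2]
gripper_width: 0.0399
grasp_force: 0.0
```

```bash
python3 - <<'E'
from h import *
o=get_obs();print(o['time_s'],o['eef_pos'],o['contact_force'],o['gripper_width'])
for i in range(2): s=grab_frame('scene');index(s)
import pickle;pickle.dump(s,open('s6.pkl','wb'))
E
```

```text
16.925 [0.54964763 0.07179274 0.10567937] [ 0.42059308 -0.96425808  0.16017631] 0.03994894073102881
bolts [14.4, 45.2, -16.6, 84.9, -46.1, 105.5, -75.9, -105.5, -135.8, -166.0] index mod 30: 29.8 line? [(np.float64(179.6), np.float64(54.9), [13, 29, 220])]
bolts [14.4, 45.1, -16.5, 84.7, -46.7, 105.3, -75.8, -105.6, -136.4, -166.5] index mod 30: 29.6 line? [(np.float64(179.5), np.float64(54.7), [12, 30, 220])]
```

>>> send_rows:
  increments:
    - [4,[0,0,0],0]
    - [4,[0,0,0],0]
    - [4,[0,0,0],0]
    - [4,[0,0,0],0]
    - [4,[0,0,0],0]
    - [4,[0,0,0],0]
    - [4,[0,0,0],0]
    - [4,[0,0,0],0]

```text
time_s: 18.02
eef_pos: [0.5496, 0.0718, 0.1057]
tool_rot: [[-0.12, 0.993, -0.0], [0.993, 0.12, -0.0], [-0.0, -0.0, -1.0]]
contact_force: [0.7, -0.1, -0.2]
gripper_width: 0.0402
grasp_force: 0.0
```

```bash
python3 - <<'E'
from h import *
s=grab_frame('scene');index(s);print(get_obs()['time_s'])
import pickle;pickle.dump(s,open('s7.pkl','wb'))
for p in ('s5','s7'):
  q=pickle.load(open(p+'.pkl','rb'))
  print([d[:4] for d in dots(q) if 53<d[2]<64])
E
```

```text
bolts [13.5, 44.5, -16.5, 85.1, -46.8, 104.3, -76.4, -105.9, -136.7, -166.4] index mod 30: 29.1 line? [(np.float64(179.3), np.float64(54.9), [13, 31, 192])]
18.075
[([266.6, 213.5], [3, 10, 23], 58.0, 72.9), ([266.5, 221.1], [9, 7, 45], 54.3, 94.7), ([264.1, 230.8], [9, 10, 68], 54.2, 123.0), ([228.2, 240.8], [40, 24, 359], 54.7, -99.5), ([249.4, 249.1], [7, 7, 30], 62.8, -179.9), ([236.3, 251.1], [7, 5, 24], 61.2, -143.8)]
[([266.0, 224.2], [8, 9, 55], 53.8, 104.0), ([226.2, 242.8], [6, 7, 23], 60.6, -101.3), ([249.9, 246.2], [13, 31, 192], 54.9, 177.9)]
```

>>> send_rows:
  increments:
    - [1,[0,0,0],0]
    - [1,[0,0,0],0]
    - [1,[0,0,0],0]
    - [1,[0,0,0],0]
    - [1,[0,0,0],0]
    - [1,[0.641,0,-0.641],0]
    - [1,[0.743,0,-0.52],0]
    - [1,[0.822,0,-0.383],0]
    - [1,[0.876,0,-0.235],0]
    - [1,[0.903,0,-0.079],0]
    - [1,[0.903,0,0.079],0]
    - [1,[0.876,0,0.235],0]
    - [1,[0.822,0,0.383],0]
    - [1,[0.743,0,0.52],0]
    - [1,[0.641,0,0.641],0]
    - [1,[0,0,0],0]
    - [1,[0,0,0],0]

```text
time_s: 20.2
eef_pos: [0.5407, 0.1502, 0.1069]
tool_rot: [[-0.12, 0.993, 0.001], [0.993, 0.12, -0.002], [-0.002, 0.001, -1.0]]
contact_force: [-5.1, -5.4, 8.5]
gripper_width: 0.0147
grasp_force: 65.0
```

```bash
python3 - <<'E'
from h import *
o=get_obs();print(o['eef_pos'],o['contact_force'])
s=grab_frame('scene');index(s)
E
```

```text
[0.54069073 0.15020403 0.106856  ] [-5.09061295 -5.36656623  8.4647015 ]
bolts [22.4, 53.0, 83.6, -97.3, 172.4, -127.6, -157.9] index mod 30: 7.7 line? [(np.float64(98.2), np.float64(53.4), [24, 14, 199]), (np.float64(172.4), np.float64(53.1), [12, 10, 95])]
```

>>> send_rows:
  increments:
    - [4,[0,0,0],0]
    - [4,[0,0,0],0]
    - [4,[0,0,0],0]
    - [4,[0,0,0],0]
    - [4,[0,0,0],0]
    - [4,[0,0,0],0]
    - [4,[0,0,0],0]
    - [4,[0,0,0],0]
    - [4,[0,0,0],0]
    - [4,[0,0,0],0]
    - [4,[0,0,0],0]
    - [4,[0,0,0],0]
    - [4,[0,0,0],0]
    - [4,[0,0,0],0]
    - [4,[0,0,0],0]
    - [4,[0,0,0],0]
    - [4,[0,0,0],0]
    - [4,[0,0,0],0]
    - [4,[0,0,0],0]
    - [4,[0,0,0],0]

```text
time_s: 22.75
eef_pos: [0.5401, 0.151, 0.1057]
tool_rot: [[-0.12, 0.993, -0.0], [0.993, 0.12, -0.0], [-0.0, -0.0, -1.0]]
contact_force: [0.3, 0.5, -0.5]
gripper_width: 0.0402
grasp_force: 0.0
```

>>> send_rows:
  increments:
    - [4,[0,0,0],0]
    - [4,[0,0,0],0]
    - [4,[0,0,0],0]
    - [4,[0,0,0],0]
    - [4,[0,0,0],0]
    - [4,[0,0,0],0]
    - [4,[0,0,0],0]
    - [4,[0,0,0],0]

```text
time_s: 23.75
eef_pos: [0.5401, 0.1509, 0.1057]
tool_rot: [[-0.12, 0.993, 0.0], [0.993, 0.12, -0.0], [-0.0, 0.0, -1.0]]
contact_force: [-0.0, 0.4, -0.4]
gripper_width: 0.0399
grasp_force: 0.0
```

```bash
python3 - <<'E'
from h import *
import pickle
s=grab_frame('scene');index(s);o=get_obs();print(o['time_s'],o['eef_pos']);pickle.dump(s,open('s8.pkl','wb'))
print([d[:4] for d in dots(s) if 53<d[2]<64])
im=np.hstack([cv2.resize(s['color'][190:290,205:295],None,fx=4,fy=4,interpolation=cv2.INTER_CUBIC)]*1)
cv2.imwrite('pics/s8.png',im)
E
```

```text
bolts [31.5, 61.8, 91.7, 121.8, -89.8, -119.2, -179.7, -149.8] index mod 30: 16.0 line? [(np.float64(-58.8), np.float64(52.9), [10, 29, 161])]
23.8 [0.54012714 0.15094813 0.10572024]
[([266.3, 220.2], [8, 8, 46], 53.5, 91.7), ([264.4, 230.1], [11, 11, 90], 54.5, 121.1), ([225.9, 242.4], [6, 9, 23], 61.1, -99.7), ([249.3, 249.2], [8, 9, 35], 62.9, -179.8)]
```

View pics/s8.png

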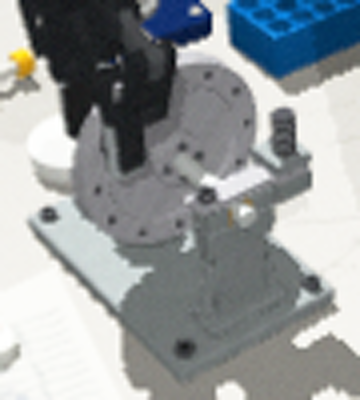

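The crop shows the pin still seated. The index is hidden behind the keeper, and the bolts give an index angle of 136°. The other stop was 179°, so heavy side down is at about 157.6°. I'll grip here and turn +21.6°.

>>> send_rows:
  increments:
    - [1,[0,0,0],0]
    - [1,[0,0,0],0]
    - [1,[0,0,0],0]
    - [1,[0,0,0],0]
    - [1,[0,0,0],0]
    - [1,[0,0,0],0]

```text
time_s: 24.55
eef_pos: [0.5404, 0.151, 0.1059]
tool_rot: [[-0.12, 0.993, 0.001], [0.993, 0.12, 0.0], [0.0, 0.001, -1.0]]
contact_force: [1.8, 1.2, 1.1]
gripper_width: 0.015
grasp_force: 59.8
```

```bash
python3 - <<'E'
from h import *
s=grab_frame('scene');index(s)
E
```

```text
bolts [31.3, 61.9, 91.9, -89.9, -119.2, -179.7, -149.7] index mod 30: 15.9 line? [(np.float64(122.4), np.float64(52.8), [16, 11, 101])]
```

>>> send_rows:
  increments:
    - [1,[-0.32,0,-0.32],0]
    - [1,[-0.32,0,-0.32],0]
    - [1,[-0.435,0,-0.295],0]
    - [1,[-0.435,0,-0.295],0]
    - [1,[0,0,0],0]
    - [1,[0,0,0],0]
    - [1,[0,0,0],0]

```text
time_s: 25.48
eef_pos: [0.5418, 0.1374, 0.1167]
tool_rot: [[-0.119, 0.993, 0.0], [0.993, 0.119, 0.003], [0.003, 0.0, -1.0]]
contact_force: [5.9, 6.1, -7.6]
gripper_width: 0.0151
grasp_force: 59.1
```

```bash
python3 - <<'E'
from h import *
s=grab_frame('scene');index(s);o=get_obs();print(o['time_s'],o['eef_pos'],o['contact_force'],o['grasp_force'])
E
```

```text
bolts [18.2, 47.5, 78.0, -44.5, -73.5, -103.5, -133.5, -163.8] index mod 30: 1.9 line? []
25.525 [0.54181715 0.13741935 0.1167755 ] [ 5.68780807  6.06391364 -7.57626489] 59.11120533943176
```

>>> send_rows:
  increments:
    - [1,[-0.31,0,-0.14],0]
    - [1,[-0.3,0,-0.14],0]
    - [1,[0,0,0],0]
    - [1,[0,0,0],0]
    - [1,[0,0,0],0]
    - [1,[0,0,0],0]

```text
time_s: 26.28
eef_pos: [0.5424, 0.1319, 0.1195]
tool_rot: [[-0.119, 0.993, -0.0], [0.993, 0.119, 0.004], [0.004, 0.0, -1.0]]
contact_force: [6.2, 8.3, -9.0]
gripper_width: 0.015
grasp_force: 58.9
```

```bash
python3 - <<'E'
from h import *
s=grab_frame('scene');index(s);o=get_obs();print(o['time_s'],o['eef_pos'],o['contact_force'],o['grasp_force'])
E
```

```text
bolts [23.0, 52.9, 83.7, -67.3, -97.6, 171.8, -127.8, -157.7] index mod 30: 7.6 line? [(np.float64(-36.9), np.float64(53.3), [9, 18, 119]), (np.float64(171.8), np.float64(52.0), [12, 14, 106])]
26.325 [0.54238679 0.13192432 0.11945897] [ 5.9738936   7.54727627 -8.1542694 ] 58.87934982776642
```

```bash
python3 -c "
from plant import *
print(job_done())"
```

```text
the job is handed in; nothing more can be done
None
```

The pin is seated in the fork, and I handed the job in with the flywheel gripped and still at an index angle of 157.6°, my estimate of heavy side down (midway between the 179° and 136° stops); no verdict came back.

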